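# Pack the closed meal tubs into the lunch carrier

## Task

Pack the lunch carrier: lift the three closed, lidded tubs into the wooden tray, each onto the grey seat made for its shape (square tub inside the square rim, round tub inside the round rim), and set the long tub flat on the seat with two ribs and slide it snug against both ribs. Leave the three open, empty tubs where they stand; keep the closed tubs upright and set them down rather than drop them.

Things in the scene. Friction and masses are not known exactly. Their poses are not given: they have to be found in the camera images.
- tray: Wooden carrier tray, fixed on the worktop, 156 (x) by 356 (y) mm, its edge 14 mm high; origin: centre of its underside, z up. Its floor is 6 mm above the origin and carries three grey seats side by side along its y axis, at y = -110, 0 and 110 mm.
- seat_long: Grey seat for the long tub: two black ribs meeting in a corner, at its +x end (inner face x = 60 mm) and +y side (inner face y = 40 mm), other sides open. Tub home, long side along x, touching both ribs: tub origin at x = 5, y = 8 mm. Fixed in one of the tray's cells (varies), axes as the tray's; origin: underside centre of its 138 x 100 mm base; floor 3 mm, rib tops 10 mm above the origin.
- seat_square: Grey seat for the square tub: a black square rim, 80 by 80 mm inside, rim 6 mm thick, centred on the origin. Fixed in one of the tray's cells (varies), axes as the tray's; origin: underside centre of its 138 x 100 mm base; floor 3 mm, rim 10 mm above the origin.
- seat_round: Grey seat for the round tub: a black round rim, 80 mm inside diameter, rim 6 mm thick, centred on the origin. Fixed in one of the tray's cells (varies), axes as the tray's; origin: underside centre of its 138 x 100 mm base; floor 3 mm, rim 10 mm above the origin.
- tub_long: Closed long tub, 110 (x) by 64 (y) by 52 (z) mm, about 0.2 to 0.4 kg. Straight smooth sides, the same width from bottom to top, frosted white plastic, closed by a flat white lid that is part of it. Origin: centre of its underside, z up. It stands upright on the worktop (z = 0) at the start.
- tub_square: Closed square tub, 64 by 64 by 52 (z) mm, about 0.13 to 0.27 kg. Straight smooth sides, the same width from bottom to top, frosted white plastic, closed by a flat white lid that is part of it. Origin: centre of its underside, z up. It stands upright on the worktop (z = 0) at the start.
- tub_round: Closed round tub, 64 mm in diameter, 48 mm high, about 0.11 to 0.23 kg. Straight smooth sides, the same width from bottom to top, frosted white plastic, closed by a flat white lid that is part of it. Origin: centre of its underside, z up. It stands upright on the worktop (z = 0) at the start.
- open_long: Open long tub, 110 (x) by 64 (y) by 44 (z) mm. Empty, with no lid: its inside is open to view from above. Walls 3 mm. Origin: centre of its underside, z up. It does not belong in the tray and stays where it is.
- open_square: Open square tub, 64 by 64 by 44 (z) mm. Empty, with no lid: its inside is open to view from above. Walls 3 mm. Origin: centre of its underside, z up. It does not belong in the tray and stays where it is.
- open_round: Open round tub, 64 mm in diameter, 40 mm high. Empty, with no lid: its inside is open to view from above. Walls 3 mm. Origin: centre of its underside, z up. It does not belong in the tray and stays where it is.
Mind the look-alikes: they are no part of the job. What is shaped like the tub_square but orange is not meant. Leave any blue look-alike of the open_long alone.

How it is judged:
At the end, for the whole second after the job is handed in: Long tub flat on its seat, within about 5 mm of touching both ribs and 0.08 rad of parallel; square and round tubs flat inside their rims (13 and 12 mm of centre); all upright, at rest, released; open tubs upright, within 20 mm of where they stood (x of tub_long in the frame of seat_long between 0 and 0.008 m and y of tub_long in the frame of seat_long between 0.003 and 0.011 m and angle between the x axis of tub_long and the x axis of seat_long, either way round below 0.08 rad and horizontal distance between tub_square and seat_square below 0.013 m and horizontal distance between tub_round and seat_round below 0.012 m and z of tub_long in the frame of seat_long between 0 and 0.007 m and angle between each of tub_long, tub_square, tub_round's own z axis and vertical below 0.08 rad and linear speed of each of tub_long, tub_square, tub_round below 0.02 m/s and z of tub_square in the frame of seat_square between 0 and 0.007 m and z of tub_round in the frame of seat_round between 0 and 0.007 m and distance of each of open_long, open_square, open_round from where it was at the start of the episode below 0.02 m and angle between each of open_long, open_square, open_round's own z axis and vertical below 0.1 rad).
It fails at once if a closed tub is tipped more than 0.4 rad (angle between any of tub_long, tub_square, tub_round's own z axis and vertical above 0.4 rad).
It fails at once if a closed tub is dropped (moves faster than 0.6 m/s with no finger on it) ((linear speed of tub_long above 0.6 m/s and contact force between the fingers and tub_long below 0.05 N) or (linear speed of tub_square above 0.6 m/s and contact force between the fingers and tub_square below 0.05 N) or (linear speed of tub_round above 0.6 m/s and contact force between the fingers and tub_round below 0.05 N)).
It fails at once if an open tub is moved more than 20 mm or tipped over (distance of any of open_long, open_square, open_round from where it was at the start of the episode above 0.02 m or angle between any of open_long, open_square, open_round's own z axis and vertical above 0.4 rad).
It also fails if it takes over 88 s, if anything falls off the work surface, if the arm or the gripper's body presses on something with over 40 N, if the wrist force passes 120 N, or if a joint passes its speed limit or range.

## Robot

A 6-joint arm with a two-finger parallel gripper is mounted at the origin on the work surface. World frame = base frame: x ahead of the robot, y to its left, z up, the work surface at z = 0. Lengths are in m, angles in rad, forces in N, time in s.
With the tool pointing down it reaches from about 0.4 to 0.825 m from the base axis. Payload 7 kg.
Tool frame: the origin (TCP) lies on the centre line of the jaws, within the pads' length; the fingertips stand 11 mm ahead of it and the grasp point (between the pads) lies 8 mm behind it; z points along the fingers, y is the line along which they close (so a half turn about z gives the same grasp; the last joint's range is limited). The gripper opens to 85 mm and grips with 20 to 120 N. Pads are 22 mm wide; open, the fingers measure 114 mm over their backs; the gripper's body (76 mm by 85 mm) begins 54 mm behind the grasp point. The pads swing forward as they close: fully open they stand 13 mm farther back than shut.
Start: joints at [-0.922, 0.359, 0.012, 0, -1.224, -0.288], TCP at [0.238, -0.632, 0.242] pointing down, gripper open.
Joint ranges: [-3.07, 3.07], [-1.43, 2.12], [-1.02, 1.25], [-3.03, 1.67], [-3.05, -0], [-3.03, 3.03]. Speed limits (rad/s): [2.39, 2.39, 3.01, 3.14, 3.14, 3.14].

## Interface

Orientations are given as a rotation vector (axis times angle).
In Python, from plant import observe, imaging, job, finder gives the robot as it stands.
- The arm moves only by the tool nudge_tcp, called as name(argument=value, ...) on one line, values as JSON. Schema: {"type":"object","properties":{"increments":{"type":"object","properties":{"tx":{"type":"array","items":{"type":"number"},"minItems":1,"maxItems":8},"ty":{"type":"array","items":{"type":"number"},"minItems":1,"maxItems":8},"tz":{"type":"array","items":{"type":"number"},"minItems":1,"maxItems":8},"ax":{"type":"array","items":{"type":"number"},"minItems":1,"maxItems":8},"ay":{"type":"array","items":{"type":"number"},"minItems":1,"maxItems":8},"az":{"type":"array","items":{"type":"number"},"minItems":1,"maxItems":8}},"additionalProperties":false,"required":["tx","ty","tz","ax","ay","az"]},"jaw":{"type":"number"},"grip_force":{"type":"number"},"only":{"type":"string"},"quiet":{"type":"boolean"},"lines":{"type":"string"}},"required":["increments"],"additionalProperties":false}. increments is an object with one list for each field, all of the same length, 1 to 8, a row being the entries at one place: tx, ty, tz (the shift in m), ax, ay, az (a rotation vector in rad); each row is the pose to reach, as a shift and turn from the pose commanded when the call began, along the tool's axes at that moment; what a row does not reach only later rows make up. A row lasts 1/10 s, in which the tool goes at most 0.05 m and 0.15 rad, less where a joint would pass 70% of its speed; a pose out of reach is approached as far as the arm can. jaw is the finger opening in m, set as the call begins (left out keeps the last). The fingers move at their own pace and stop on an object; grip_force is the grip in N (left out, the last holds). Time passes only in rows, so rows that do not move let the fingers close. The tool returns the time, the measured TCP pose, the force, the opening and the grip force at its end. only (a regular expression) keeps the lines of the reply that match it, lines (a string "A,B") keeps lines A to B, and quiet returns only ok. Input that does not fit is refused with a message, and nothing moves.
- observe(): the state, without advancing time (a new reading comes with each control period).
- imaging.get_image(name): name is "scene" or "top" or "wrist"; returns a dict with "frame" (384x512x3 uint8, red, green, blue), "K" (3x3 intrinsics, pixels), "eye" and "orientation" of the camera in the world; the wrist camera has in their place "tool_from_camera" (4x4, takes a point from camera to tool coordinates, whose origin is the TCP and whose axes are the flange's). Camera axes: x right, y up, looking along -z (the intrinsics and any distortion apply to the point x, -y, -z); pixel columns grow to the right and rows downward; lengths in m; the calibration is good to about 2 mm. A picture is of the moment at which its call begins: read the wrist's pose just before it. There is no depth.
- job.close_job(): hands the job in; it is judged then, once.
Trained networks look in the newest picture that a camera, given by its name, has taken for a name from the list of things; names that differ only in an ending like _2 or _b are one class to them, and where a whole thing is asked for, a point or a joint stands for the part that bears it (a point fixed in the world has none). Each returns a list of dicts, best first, with "score" (0 to 1); they miss things now and then, are a little off and sometimes report something else, mostly with a low value. They report only what shows in the picture. A call takes as long as a camera call. They do not tell look-alikes from the thing itself.
- finder.boxes_of(thing, camera): "centre" ([column, row] in pixels, amid what is visible of it).
The state is a dict: "clock": time; "joint_positions": joint angles; "qd": joint speeds; "joint_torque": joint torques, N m; "position": TCP position; "eef_rot": TCP orientation; "force": force on the tool from outside, world axes, zero at the start; "torque": the same for the moment, N m; "width": finger opening in m; "grasp_force": force on a finger pad.
Only numpy, scipy, OpenCV 4.12 (cv2) and the standard library are available. Lean on these libraries where they do the work, as an engineer would, in place of code of your own. Each camera call takes 0.05 s, during which the arm holds its last target. There are 200 camera calls.

## Working session

There is one attempt and no reset: what is moved stays moved. The work goes in short steps, Python scripts to look and compute and a tool call to move; the robot and the scene stay as the last step left them, time stands still between calls to the robot, and variables do not carry over. Pictures are saved under pics/ and viewed, at most 14 in all, crops included, and the job is handed in when it is done.

```bash
ls; mkdir -p pics
```

Run:
```python
from plant import observe, imaging, finder
import cv2,numpy as np
o=observe();print({k:np.round(v,3) for k,v in o.items()})
for c in ["top","scene"]:
    d=imaging.get_image(c);cv2.imwrite(f"pics/{c}0.png",cv2.cvtColor(d["frame"],cv2.COLOR_RGB2BGR))
    print(c,np.round(d["K"],1).tolist(),np.round(d["eye"],3),np.round(d["orientation"],3).tolist(),d.keys())
    for t in "tray seat_long seat_square seat_round tub_long tub_square tub_round open_long open_square open_round".split():
        print(t,[(np.round(b["centre"]).tolist(),round(b["score"],2)) for b in finder.boxes_of(t,c)][:5])
```

```text
pics
{'clock': np.float64(0.0), 'joint_positions': array([-0.922,  0.359,  0.011, -0.   , -1.224, -0.288]), 'qd': array([-0.001,  0.001, -0.001,  0.001,  0.   , -0.001]), 'joint_torque': array([-0.0000e+00, -5.8332e+01,  2.9342e+01,  6.9370e+00, -6.0000e-03,
       -0.0000e+00]), 'position': array([ 0.238, -0.631,  0.241]), 'eef_rot': array([ 5.63e-01, -3.09e+00, -3.00e-03]), 'force': array([ 0.048,  0.378, -0.397]), 'torque': array([ 0.039, -0.05 ,  0.017]), 'grasp_force': np.float64(0.0), 'width': np.float64(0.086)}
top [[352.5, 0.0, 257.0], [0.0, 352.5, 189.2], [0.0, 0.0, 1.0]] [ 0.352 -0.002  0.85 ] [0.123, -0.153, -1.548] dict_keys(['frame', 'K', 'eye', 'orientation'])
tray [([230.0, 127.0], 0.8)]
seat_long [([289.0, 127.0], 0.67)]
seat_square [([206.0, 123.0], 0.83), ([147.0, 207.0], 0.32)]
seat_round [([247.0, 124.0], 0.73), ([88.0, 190.0], 0.2)]
tub_long [([147.0, 206.0], 0.91)]
tub_square [([403.0, 248.0], 0.76), ([407.0, 194.0], 0.63)]
tub_round [([214.0, 199.0], 0.87)]
open_long [([335.0, 286.0], 0.68), ([286.0, 204.0], 0.55)]
open_square [([88.0, 190.0], 0.63)]
open_round [([348.0, 212.0], 0.74), ([213.0, 199.0], 0.41), ([230.0, 127.0], 0.25)]
scene [[469.0, 0.0, 251.4], [0.0, 469.0, 190.6], [0.0, 0.0, 1.0]] [ 1.109 -0.746  1.032] [0.734, 0.271, 0.677] dict_keys(['frame', 'K', 'eye', 'orientation'])
tray [([296.0, 236.0], 0.98)]
seat_long [([283.0, 246.0], 0.89)]
seat_square [([330.0, 200.0], 0.61)]
seat_round [([308.0, 225.0], 0.81)]
tub_long [([296.0, 144.0], 0.73)]
tub_square [([136.0, 242.0], 0.73), ([163.0, 270.0], 0.58)]
tub_round [([267.0, 170.0], 0.84)]
open_long [([234.0, 203.0], 0.83), ([159.0, 197.0], 0.72), ([270.0, 170.0], 0.6)]
open_square [([330.0, 132.0], 0.77)]
open_round [([188.0, 230.0], 0.84)]
```

View pics/top0.png

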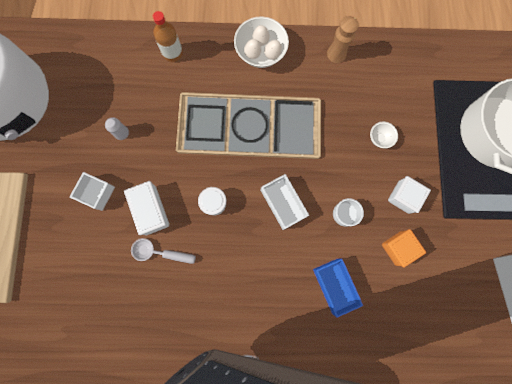

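View pics/scene0.png

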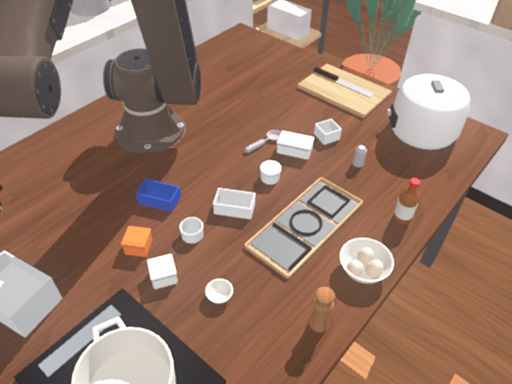

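Closed tubs in the top view: long (147,208), round (212,201), square (410,195). Things that could be mistaken for them: orange square (404,248), blue open long (337,287), open long (285,202), open round (348,212), open square (92,191) and the white bowl (384,135). In the tray the seats run square (206,123), round (250,124), long (296,127). I'll check the choice in one crop and work out coarse positions from both views.

Create h.py:
```python
from plant import observe, imaging, finder
import cv2,numpy as np
from scipy.spatial.transform import Rotation as R
def shot(c):
    o=observe(); d=imaging.get_image(c)
    if c=="wrist":
        T=np.eye(4);T[:3,:3]=R.from_rotvec(o["eef_rot"]).as_matrix();T[:3,3]=o["position"]
        T=T@np.array(d["tool_from_camera"])
    else:
        T=np.eye(4);q=np.array(d["orientation"])
        T[:3,:3]=R.from_rotvec(q).as_matrix() if q.shape==(3,) else q;T[:3,3]=d["eye"]
    return d["frame"],np.array(d["K"]),T
def ray(K,T,px):
    px=np.atleast_2d(px).astype(float)
    v=np.c_[(px[:,0]-K[0,2])/K[0,0],-(px[:,1]-K[1,2])/K[1,1],-np.ones(len(px))]
    return T[:3,3],v@T[:3,:3].T
def plane(K,T,px,z):
    p,v=ray(K,T,px); return p+v*((z-p[2])/v[:,2])[:,None]
def proj(K,T,P):
    c=(np.atleast_2d(P)-T[:3,3])@T[:3,:3]
    return np.c_[K[0,2]+K[0,0]*c[:,0]/-c[:,2],K[1,2]+K[1,1]*c[:,1]/c[:,2]]
def tri(a,b):
    A=[];y=[]
    for K,T,px in (a,b):
        p,v=ray(K,T,px);v=v[0]/np.linalg.norm(v[0]);M=np.eye(3)-np.outer(v,v);A.append(M);y.append(M@p)
    return np.linalg.lstsq(np.vstack(A),np.hstack(y),rcond=None)[0]
def save(f,n): cv2.imwrite(f"pics/{n}.png",cv2.cvtColor(f,cv2.COLOR_RGB2BGR))
```

Run:
```python
from h import *
f,K,T=shot("top");g,K2,T2=shot("scene")
for n,a,b in [("long",(147,207),(296,144)),("round",(213,199),(269,170)),("square",(408,194),(163,270)),("open_l",(286,203),(234,203)),("open_r",(348,212),(190,230)),("open_s",(91,190),(329,132)),("seat_sq",(206,123),(330,200)),("seat_r",(249,124),(307,224)),("seat_l",(295,127),(281,247)),("orange",(403,248),(136,242))]:
    print(n,np.round(tri((K,T,a),(K2,T2,b)),3))
save(cv2.resize(f[80:320,60:450],None,fx=2,fy=2,interpolation=2),"crop_top")
d=imaging.get_image("wrist");print(np.round(d["tool_from_camera"],3).tolist(),np.round(d["K"],1).tolist())
```

```text
long [0.452 0.24  0.03 ]
round [0.47  0.084 0.037]
square [ 0.494 -0.375  0.031]
open_l [ 0.47  -0.084  0.024]
open_r [ 0.448 -0.234  0.023]
open_s [0.491 0.379 0.016]
seat_sq [0.669 0.116 0.013]
seat_r [0.67  0.007 0.004]
seat_l [ 0.665 -0.108  0.007]
orange [ 0.367 -0.36   0.024]
[[-0.001, 0.964, 0.265, 0.066], [1.0, 0.0, 0.001, 0.001], [0.001, 0.265, -0.964, -0.132], [0.0, 0.0, 0.0, 1.0]] [[270.3, 0.0, 254.3], [0.0, 270.3, 192.5], [0.0, 0.0, 1.0]]
```

View pics/crop_top.png

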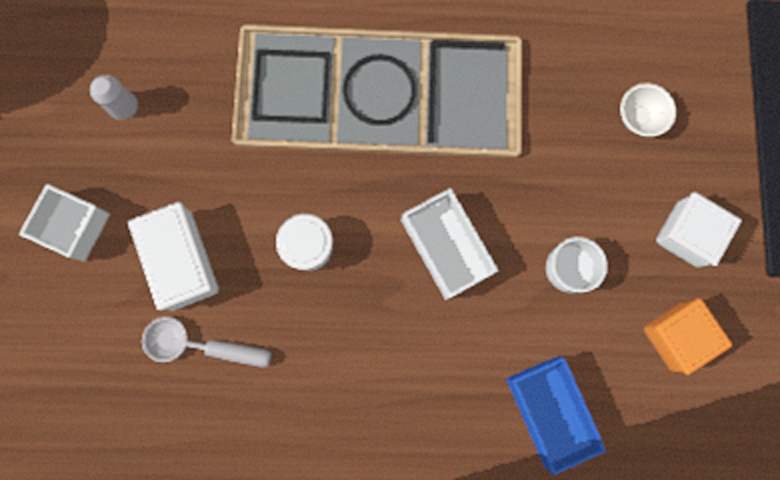

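The crop shows the closed white lidded tubs: long at crop (172,257), round (304,242) and square (699,230). The open tubs have visible interiors. The orange tub (688,336), the blue tub and the scoop are left alone. The long seat's ribs lie at the top (+x) and left (+y). I'll hover over the square tub first.

Add to h.py:
```python
def go(x,y,z,a=None):
    "delta in tool axes to TCP (x,y,z), tool y at world angle a deg (mod 180)"
    o=observe();M=R.from_rotvec(o["eef_rot"]).as_matrix()
    cur=np.degrees(np.arctan2(M[1,1],M[0,1]))
    if a is None:a=cur
    best=[]
    for s in (0,180):
        b=(a+s-cur+180)%360-180
        al=np.radians(cur+b);Rt=np.c_[[-np.sin(al),np.cos(al),0],[np.cos(al),np.sin(al),0],[0,0,-1]]
        print("cur %.1f turn %.1f j6 %.2f t %.2f | "%(cur,b,o["joint_positions"][5],o["clock"]),*np.round(M.T@(np.array([x,y,z])-o["position"]),4),*np.round(R.from_matrix(M.T@Rt).as_rotvec(),3))
```

```bash
python3 -c "
from h import *
go(.494,-.375,.24)"
```

```text
cur 110.7 turn 0.0 j6 -0.29 t 1.25 |  -0.3298 0.1497 0.0023 -0.0 0.0 0.0
cur 110.7 turn -180.0 j6 -0.29 t 1.25 |  -0.3298 0.1497 0.0023 -0.0 -0.0 -3.142
```

nudge_tcp(increments={"tx": [-0.33, -0.33, -0.33, -0.33, -0.33, -0.33, -0.33, -0.33], "ty": [0.15, 0.15, 0.15, 0.15, 0.15, 0.15, 0.15, 0.15], "tz": [0, 0, 0, 0, 0, 0, 0, 0], "ax": [0, 0, 0, 0, 0, 0, 0, 0], "ay": [0, 0, 0, 0, 0, 0, 0, 0], "az": [0, 0, 0, 0, 0, 0, 0, 0]}, jaw=0.085)

```text
clock: 2.05
position: [0.4971, -0.3715, 0.2424]
eef_rot: [-0.569, 3.089, -0.0]
force: [-0.6, 0.5, -0.8]
width: 0.0852
grasp_force: 0.0
```

nudge_tcp(increments={"tx": [0, 0], "ty": [0, 0], "tz": [0, 0], "ax": [0, 0], "ay": [0, 0], "az": [0, 0]})

```text
clock: 2.25
position: [0.4939, -0.3747, 0.2423]
eef_rot: [0.565, -3.09, -0.0]
force: [-0.8, -0.5, -0.1]
width: 0.0851
grasp_force: 0.0
```

Run:
```python
from h import *
print(np.round(observe()["qd"],3))
f,K,T=shot("wrist");save(f,"w_sq")
print([(np.round(b["centre"]).tolist(),round(b["score"],2)) for b in finder.boxes_of("tub_square","wrist")])
```

```text
[-0.026 -0.003 -0.004  0.001  0.001 -0.001]
[([255.0, 174.0], 0.77), ([309.0, 74.0], 0.62)]
```

View pics/w_sq.png

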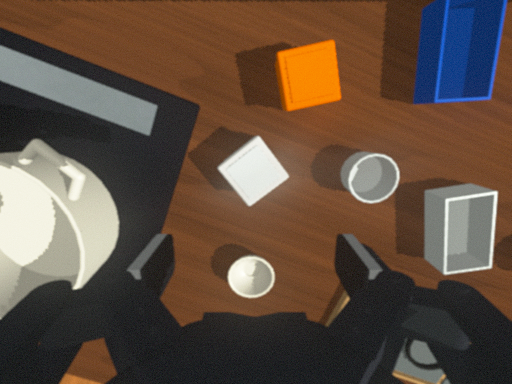

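The wrist view shows the square tub at (253,171), with orange (309,75), open round (370,177) and the bowl (251,277) around it. I'll fit a prism silhouette (x, y, yaw, height) to the wrist and top views together.

Add to h.py:
```python
from scipy.optimize import minimize
def prism(kind,x,y,a,h):
    if kind=="round": t=np.linspace(0,2*np.pi,48,endpoint=False);c=.032*np.c_[np.cos(t),np.sin(t)]
    else:
        l=.055 if kind=="long" else .032; c=np.array([[-l,-.032],[l,-.032],[l,.032],[-l,.032]])
    c=c@np.array([[np.cos(a),np.sin(a)],[-np.sin(a),np.cos(a)]])+[x,y]
    return np.vstack([np.c_[c,np.zeros(len(c))],np.c_[c,np.full(len(c),h)]])
def sil(K,T,P,s=4):
    p=proj(K,T,P);m=np.zeros((384*s,512*s),np.uint8)
    cv2.fillConvexPoly(m,np.round(cv2.convexHull(((p+.5)*s-.5).astype(np.float32))).astype(np.int32),255)
    return cv2.resize(m,(512,384),interpolation=cv2.INTER_AREA)/255.
def seg(f,px,smax=70,vmin=90):
    hsv=cv2.cvtColor(f,cv2.COLOR_RGB2HSV)
    m=((hsv[...,1]<smax)&(hsv[...,2]>vmin)).astype(np.uint8)
    n,l=cv2.connectedComponents(m);return (l==l[int(px[1]),int(px[0])]).astype(float)
def fit(kind,views,x,y,adeg,h):
    "views: (f,K,T,seedpx)"
    ms=[(K,T,seg(f,s)) for f,K,T,s in views]
    def c(p):
        P=prism(kind,p[0]/100,p[1]/100,p[2],p[3]/100);e=0
        for K,T,m in ms:
            q=sil(K,T,P);e+=np.abs(q-m).sum()/m.sum()
        return e
    b=min((minimize(c,[x*100,y*100,np.radians(adeg)+d,h*100],method="Nelder-Mead",options=dict(initial_simplex=np.array([x*100,y*100,np.radians(adeg)+d,h*100])+np.vstack([np.zeros(4),np.diag([.6,.6,.15,.6])]))) for d in ((0,) if kind=="round" else (-.2,.2))),key=lambda r:r.fun)
    print(kind,"x %.4f y %.4f a %.1f h %.4f"%(b.x[0]/100,b.x[1]/100,np.degrees(b.x[2]),b.x[3]/100),"err %.3f"%b.fun,[int(m.sum()) for *_,m in ms]);return b.x
```

Run:
```python
from h import *
w=shot("wrist");t=shot("top")
fit("square",[(*w,(253,171))],.494,-.375,30,.05)
fit("square",[(*w,(253,171)),(*t,(410,195))],.494,-.375,30,.05)
fit("long",[(*t,(147,208))],.452,.24,-60,.05)
fit("round",[(*t,(212,201))],.47,.084,0,.05)
```

```text
square x 0.4920 y -0.3762 a 58.8 h 0.0508 err 0.025 [2901]
square x 0.4920 y -0.3762 a 58.8 h 0.0508 err 1.017 [2901, 142739]
long x 0.4486 y 0.2415 a 22.8 h 0.0461 err 0.030 [1627]
round x 0.4691 y 0.0889 a 12.0 h 0.0392 err 0.048 [662]
```

Add to h.py:
```python
def rims(f,K,T,lo,hi,vmax=70,z=.016,amin=300):
    "dark closed rims in the window lo..hi: outer contour centres on plane z"
    u=4;c=cv2.resize(f[lo[1]:hi[1],lo[0]:hi[0]],None,fx=u,fy=u,interpolation=cv2.INTER_CUBIC)
    m=(c.max(2)<vmax).astype(np.uint8)
    cs,_=cv2.findContours(m,cv2.RETR_EXTERNAL,cv2.CHAIN_APPROX_NONE)
    for k in cs:
        if cv2.contourArea(k)<amin*u: continue
        w=plane(K,T,(k[:,0]+.5)/u-.5+np.array(lo),z)[:,:2]
        r=cv2.minAreaRect((w*1000).astype(np.float32))
        print("centre",np.round(r[0],1),"size",np.round(r[1],1),"ang %.1f"%r[2])
```

Run:
```python
from h import *
_,K,T=shot("top");f=cv2.cvtColor(cv2.imread("pics/top0.png"),cv2.COLOR_BGR2RGB)
for v in (55,70,85): print(v);rims(f,K,T,(180,95),(320,157),v)
go(.492,-.376,.10,58.8);go(.492,-.376,.02,58.8)
```

```text
55
centre [666.  114.4] size [89.2 89.9] ang 88.9
centre [ 663.  -102.9] size [ 88.7 132.4] ang 88.2
70
centre [664.1   5. ] size [90.  88.9] ang 0.6
centre [666.  114.1] size [90.9 91.4] ang 88.8
centre [ 663.1 -103.6] size [ 91.4 133. ] ang 88.9
85
centre [664.2   4.5] size [91.  91.3] ang 87.6
centre [666.  113.9] size [92.9 92.7] ang 88.8
centre [ 663.1 -103.9] size [ 93.  134.5] ang 88.7
cur 110.6 turn -51.8 j6 -0.88 t 2.50 |  0.0013 0.0 0.1424 -0.0 -0.0 0.904
cur 110.6 turn 128.2 j6 -0.88 t 2.50 |  0.0013 0.0 0.1424 0.0 -0.0 -2.238
cur 110.6 turn -51.8 j6 -0.88 t 2.50 |  0.0013 0.0 0.2224 -0.0 -0.0 0.904
cur 110.6 turn 128.2 j6 -0.88 t 2.50 |  0.0013 0.0 0.2224 0.0 -0.0 -2.238
```

Rims measured: square seat (0.666, 0.114), round seat (0.664, 0.005), tray yaw about -1.1°. The spacing is 109 mm and the outer sizes about 91 mm, which match the 110 and 92 given. Now I'll grasp the square tub.

nudge_tcp(increments={"tx": [0, 0, 0, 0, 0, 0, 0, 0], "ty": [0, 0, 0, 0, 0, 0, 0, 0], "tz": [0.14, 0.14, 0.14, 0.14, 0.14, 0.14, 0.14, 0.14], "ax": [0, 0, 0, 0, 0, 0, 0, 0], "ay": [0, 0, 0, 0, 0, 0, 0, 0], "az": [0.904, 0.904, 0.904, 0.904, 0.904, 0.904, 0.904, 0.904]})

```text
clock: 3.3
position: [0.4937, -0.3752, 0.1024]
eef_rot: [0.838, 3.028, -0.0]
force: [0.0, -0.1, 0.3]
width: 0.0849
grasp_force: 0.0
```

```bash
python3 -c "
from h import *
go(.492,-.376,.02,58.8)"
```

```text
cur 59.1 turn -0.3 j6 -1.78 t 3.30 |  0.0011 -0.0016 0.0824 0.0 0.0 0.005
cur 59.1 turn 179.7 j6 -1.78 t 3.30 |  0.0011 -0.0016 0.0824 -0.0 0.0 -3.137
```

nudge_tcp(increments={"tx": [0.001, 0.001, 0.001, 0.001], "ty": [-0.002, -0.002, -0.002, -0.002], "tz": [0.03, 0.06, 0.082, 0.082], "ax": [0, 0, 0, 0], "ay": [0, 0, 0, 0], "az": [0, 0, 0, 0]}, grip_force=40)

```text
clock: 3.7
position: [0.4899, -0.3752, 0.0174]
eef_rot: [-0.838, -3.022, -0.001]
force: [-0.4, 0.5, 0.8]
width: 0.0846
grasp_force: 0.0
```

nudge_tcp(increments={"tx": [0, 0, 0, 0, 0], "ty": [0, 0, 0, 0, 0], "tz": [0, 0, 0, 0, 0], "ax": [0, 0, 0, 0, 0], "ay": [0, 0, 0, 0, 0], "az": [0, 0, 0, 0, 0]}, jaw=0.05, grip_force=40)

```text
clock: 4.2
position: [0.4931, -0.3763, 0.0219]
eef_rot: [0.841, 3.025, -0.001]
force: [0.3, -0.5, 6.9]
width: 0.0632
grasp_force: 46.0
```

Gripped (width 63 mm). Lift, then go to the square seat.

nudge_tcp(increments={"tx": [0, 0, 0, 0], "ty": [0, 0, 0, 0], "tz": [-0.03, -0.07, -0.11, -0.12], "ax": [0, 0, 0, 0], "ay": [0, 0, 0, 0], "az": [0, 0, 0, 0]})

```text
clock: 4.6
position: [0.4943, -0.3768, 0.1455]
eef_rot: [0.84, 3.02, -0.002]
force: [1.6, 0.3, -1.9]
width: 0.0634
grasp_force: 45.9
```

```bash
python3 -c "
from h import *
for i in range(3): print(observe()['position'])
go(.666,.114,.14,88.9)"
```

```text
[ 0.49425506 -0.37684818  0.14545065]
[ 0.49425506 -0.37684818  0.14545065]
[ 0.49425506 -0.37684818  0.14545065]
cur 58.9 turn 30.0 j6 -1.78 t 4.60 |  0.1063 0.5091 0.005 -0.001 0.007 -0.523
cur 58.9 turn -150.0 j6 -1.78 t 4.60 |  0.1063 0.5091 0.005 0.01 0.002 2.618
```

nudge_tcp(increments={"tx": [0.106, 0.106, 0.106, 0.106, 0.106, 0.106, 0.106, 0.106], "ty": [0.509, 0.509, 0.509, 0.509, 0.509, 0.509, 0.509, 0.509], "tz": [0.005, 0.005, 0.005, 0.005, 0.005, 0.005, 0.005, 0.005], "ax": [0, 0, 0, 0, 0, 0, 0, 0], "ay": [0, 0, 0, 0, 0, 0, 0, 0], "az": [-0.523, -0.523, -0.523, -0.523, -0.523, -0.523, -0.523, -0.523]})

```text
clock: 5.4
position: [0.6245, 0.0037, 0.136]
eef_rot: [-0.032, -3.141, -0.0]
force: [1.9, 0.1, -2.2]
width: 0.0636
grasp_force: 45.8
```

```bash
python3 -c "
from h import *
go(.666,.114,.14,88.9)"
```

```text
cur 88.9 turn 0.0 j6 -1.91 t 5.40 |  -0.0393 0.1111 -0.0041 0.0 -0.001 -0.001
cur 88.9 turn -180.0 j6 -1.91 t 5.40 |  -0.0393 0.1111 -0.0041 -0.001 -0.0 3.141
```

nudge_tcp(increments={"tx": [-0.038, -0.038, -0.038, -0.038, -0.038, -0.038], "ty": [0.108, 0.108, 0.108, 0.108, 0.108, 0.108], "tz": [0, 0, 0, 0, 0, 0], "ax": [0, 0, 0, 0, 0, 0], "ay": [0, 0, 0, 0, 0, 0], "az": [0, 0, 0, 0, 0, 0]})

```text
clock: 6.0
position: [0.6642, 0.1075, 0.1361]
eef_rot: [-0.033, -3.14, 0.0]
force: [-0.1, 0.4, -3.2]
width: 0.0636
grasp_force: 45.9
```

```bash
python3 -c "
from h import *
go(.666,.114,.030,88.9)
f,K,T=shot('wrist');save(f,'w_place1')"
```

```text
cur 88.8 turn 0.1 j6 -2.04 t 6.00 |  -0.0017 0.0065 0.1061 -0.0 -0.001 -0.002
cur 88.8 turn -179.9 j6 -2.04 t 6.00 |  -0.0017 0.0065 0.1061 -0.002 0.0 3.14
```

View pics/w_place1.png

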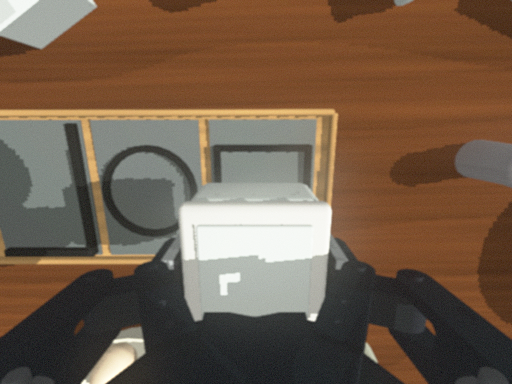

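The tub is held square, with its rim just behind it at (262,150), the round rim at (150,190) and the long seat's ribs at (80,190) and (45,250). I'll cross-check the round rim from this view, then lower.

Run:
```python
from h import *
f,K,T=shot('wrist')
rims(f,K,T,(92,130),(205,245),60);rims(f,K,T,(92,130),(205,245),45)
r=plane(K,T,[(73,123),(336,112),(214,146),(312,146)],.014);print(np.round(r,3))
```

```text
centre [701.8 -52.7] size [ 5.3 34.7] ang 79.7
centre [664.2  -9.5] size [56.7 89.2] ang 87.9
centre [669.1 -32.4] size [35.   9.4] ang 3.5
[[ 0.599 -0.055  0.014]
 [ 0.594  0.184  0.014]
 [ 0.622  0.072  0.014]
 [ 0.624  0.163  0.014]]
```

nudge_tcp(increments={"tx": [-0.001, -0.001, -0.001, -0.001, -0.001], "ty": [0.006, 0.006, 0.006, 0.006, 0.006], "tz": [0.03, 0.06, 0.08, 0.09, 0.09], "ax": [0, 0, 0, 0, 0], "ay": [0, 0, 0, 0, 0], "az": [0, 0, 0, 0, 0]})

```text
clock: 6.6
position: [0.6653, 0.1136, 0.0452]
eef_rot: [-0.033, -3.139, 0.002]
force: [-0.2, -0.2, -2.4]
width: 0.0633
grasp_force: 46.0
```

```bash
python3 -c "
from h import *
go(.666,.114,.030,88.9)"
```

```text
cur 88.8 turn 0.1 j6 -2.05 t 6.60 |  -0.0008 0.0004 0.0152 -0.001 -0.002 -0.002
cur 88.8 turn -179.9 j6 -2.05 t 6.60 |  -0.0008 0.0004 0.0152 -0.004 0.002 3.14
```

nudge_tcp(increments={"tx": [-0.001, -0.001, -0.001, -0.001, -0.001], "ty": [0.002, 0.002, 0.002, 0.002, 0.002], "tz": [0.005, 0.01, 0.012, 0.014, 0.014], "ax": [0, 0, 0, 0, 0], "ay": [0, 0, 0, 0, 0], "az": [0, 0, 0, 0, 0]})

```text
clock: 7.1
position: [0.667, 0.1167, 0.0325]
eef_rot: [-0.032, -3.141, -0.0]
force: [0.5, 0.3, -2.2]
width: 0.0635
grasp_force: 46.0
```

nudge_tcp(increments={"tx": [0, 0], "ty": [0, 0], "tz": [0.001, 0.001], "ax": [0, 0], "ay": [0, 0], "az": [0, 0]})

```text
clock: 7.3
position: [0.6671, 0.1167, 0.0315]
eef_rot: [0.032, 3.141, 0.0]
force: [-0.5, -0.3, -3.0]
width: 0.0633
grasp_force: 46.0
```

nudge_tcp(increments={"tx": [0, 0, 0], "ty": [0, 0, 0], "tz": [0.001, 0.002, 0.002], "ax": [0, 0, 0], "ay": [0, 0, 0], "az": [0, 0, 0]})

```text
clock: 7.6
position: [0.6672, 0.1167, 0.0309]
eef_rot: [0.031, 3.141, 0.0]
force: [-3.9, 0.6, 8.3]
width: 0.0636
grasp_force: 47.1
```

nudge_tcp(increments={"tx": [0, 0], "ty": [0, 0], "tz": [0.001, 0.001], "ax": [0, 0], "ay": [0, 0], "az": [0, 0]})

```text
clock: 7.8
position: [0.6673, 0.1168, 0.0309]
eef_rot: [0.031, 3.14, 0.0]
force: [-7.8, 0.1, 15.0]
width: 0.0638
grasp_force: 47.9
```

Contact at the expected height. Release and rise.

nudge_tcp(increments={"tx": [0, 0, 0, 0, 0], "ty": [0, 0, 0, 0, 0], "tz": [-0.002, -0.002, -0.002, -0.002, -0.002], "ax": [0, 0, 0, 0, 0], "ay": [0, 0, 0, 0, 0], "az": [0, 0, 0, 0, 0]}, jaw=0.085)

```text
clock: 8.3
position: [0.6671, 0.1166, 0.0302]
eef_rot: [-0.032, -3.141, 0.0]
force: [0.2, -0.2, -1.1]
width: 0.0847
grasp_force: 0.0
```

nudge_tcp(increments={"tx": [0, 0, 0, 0, 0], "ty": [0, 0, 0, 0, 0], "tz": [-0.05, -0.1, -0.15, -0.2, -0.2], "ax": [0, 0, 0, 0, 0], "ay": [0, 0, 0, 0, 0], "az": [0, 0, 0, 0, 0]})

```text
clock: 8.8
position: [0.6707, 0.1173, 0.2395]
eef_rot: [0.03, 3.129, 0.006]
force: [0.9, 0.5, -0.5]
width: 0.0849
grasp_force: 0.0
```

Run:
```python
from h import *
go(.469,.089,.24)
f,K,T=shot('wrist');save(f,'w_tray')
f,K,T=shot("top");save(f,'top1')
```

```text
cur 88.9 turn 0.0 j6 -2.05 t 8.80 |  0.2011 -0.0322 -0.0032 0.004 0.013 -0.0
cur 88.9 turn -180.0 j6 -2.05 t 8.80 |  0.2011 -0.0322 -0.0032 0.02 -0.006 3.142
```

View pics/w_tray.png

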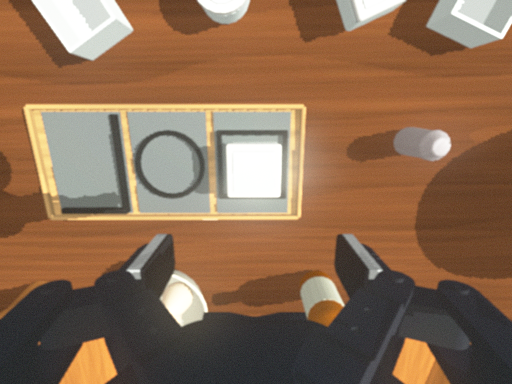

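The square tub sits inside its rim at (253,168). The whole tray is visible, so I'll measure the round rim and the long seat's rib corner from here.

Run:
```python
from h import *
print(np.round(observe()["qd"],3))
f,K,T=shot('wrist')
for v in (50,65):
  print(v);rims(f,K,T,(131,118),(207,210),v); rims(f,K,T,(52,112),(131,215),v,amin=150)
save(cv2.resize(f[95:230,15:315],None,fx=2.6,fy=2.6,interpolation=2),"w_tray2")
fit("square",[(f,K,T,(253,168))],.667,.117,0,.06)
```

```text
[-0.     0.039 -0.05  -0.012  0.007 -0.001]
50
65
square x 0.6516 y 0.1183 a -1.2 h 0.1456 err 0.222 [7752]
```

View pics/w_tray2.png

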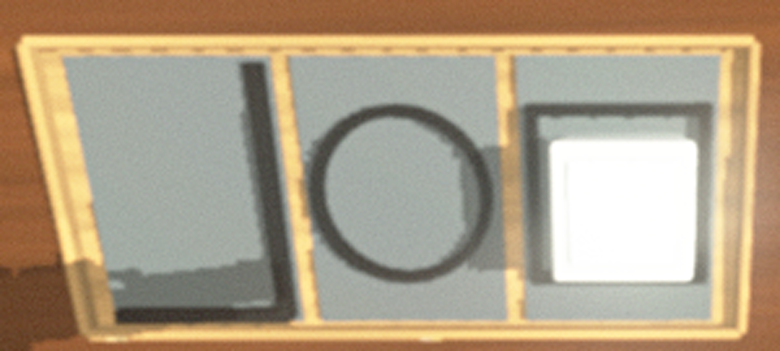

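The crop shows the round rim centred at crop (401,192). The +y rib's inner edge runs from (241,63) to (272,300), and the +x rib's inner edge is near row 308. The square tub sits centred between its rim walls.

Run:
```python
from h import *
_,K,T=shot('wrist')
px=np.array([(401,192.5),(401,103),(401,282),(310,192),(492,192),(241,63),(270,300),(117,309),(265,305),(527,103),(713,103)])/2.6+[15,95]
print(np.round(plane(K,T,px,.016),4))
px=np.array([(20,38),(757,38),(743,338),(90,340)])/2.6+[15,95];print(np.round(plane(K,T,px,.014),4))
go(.469,.089,.24,88.9)
```

```text
[[ 0.6616  0.008   0.016 ]
 [ 0.618   0.0126  0.016 ]
 [ 0.7083  0.0032  0.016 ]
 [ 0.6604 -0.0373  0.016 ]
 [ 0.6623  0.0534  0.016 ]
 [ 0.5978 -0.0614  0.016 ]
 [ 0.7167 -0.066   0.016 ]
 [ 0.7199 -0.1466  0.016 ]
 [ 0.7193 -0.069   0.016 ]
 [ 0.6193  0.0733  0.016 ]
 [ 0.6212  0.163   0.016 ]]
[[ 0.5842 -0.1653  0.014 ]
 [ 0.5916  0.1836  0.014 ]
 [ 0.7439  0.1807  0.014 ]
 [ 0.7377 -0.1662  0.014 ]]
cur 88.8 turn 0.1 j6 -2.05 t 9.00 |  0.1968 -0.0315 -0.0104 -0.0 -0.002 -0.001
cur 88.8 turn -179.9 j6 -2.05 t 9.00 |  0.1968 -0.0315 -0.0104 -0.003 0.001 3.14
```

Round seat is at about (0.6635, 0.007) and long-tub home at about (0.667, -0.095), yaw -1.1°; the views agree within 3 mm. Now the round tub.

nudge_tcp(increments={"tx": [0.197, 0.197, 0.197, 0.197, 0.197, 0.197, 0.197], "ty": [-0.03, -0.03, -0.03, -0.03, -0.03, -0.03, -0.03], "tz": [0.0, 0, 0, 0, 0, 0, 0], "ax": [0, 0, 0, 0, 0, 0, 0], "ay": [0, 0, 0, 0, 0, 0, 0], "az": [0, 0, 0, 0, 0, 0, 0]})

```text
clock: 9.7
position: [0.47, 0.0908, 0.2299]
eef_rot: [-0.031, -3.141, 0.001]
force: [-0.2, 0.4, 0.0]
width: 0.0851
grasp_force: 0.0
```

Run:
```python
from h import *
f,K,T=shot('wrist')
p=proj(K,T,[[.469,.089,.048],[.4486,.2415,.05]]);print(p.round())
fit("round",[(f,K,T,p[0])],.469,.089,0,.048)
fit("long",[(f,K,T,p[1])],.4486,.2415,22.8,.05)
go(.469,.089,.1)
```

```text
[[252. 176.]
 [384. 156.]]
round x 0.4696 y 0.0884 a 10.8 h 0.0416 err 0.051 [2365]
long x 0.4487 y 0.2421 a 23.0 h 0.0481 err 0.427 [10954]
cur 88.8 turn 0.0 j6 -2.19 t 9.75 |  0.0011 -0.0018 0.1298 -0.001 -0.001 -0.0
cur 88.8 turn -180.0 j6 -2.19 t 9.75 |  0.0011 -0.0018 0.1298 -0.001 0.001 3.142
```

Run:
```python
from h import *
f,K,T=shot('wrist')
c=cv2.resize(f[100:250,150:490],None,fx=2.3,fy=2.3,interpolation=2);m=seg(f,(252,176))
for h,col in ((.048,(255,0,0)),(.0416,(0,0,255))):
    q=cv2.convexHull(((proj(K,T,prism("round",.4695,.0886,0,h))-[150,100])*2.3).astype(np.float32));cv2.polylines(c,[q.astype(np.int32)],True,col,1)
save(c,"w_round")
```

```text
(no output)
```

View pics/w_round.png

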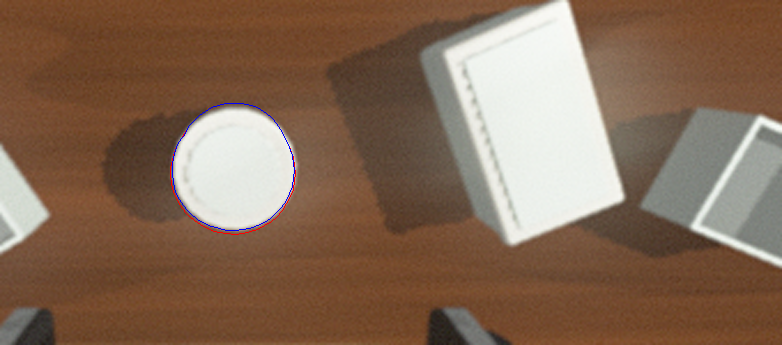

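The round tub is closed with a smooth lid; both outlines hug it (crop centre (235,168)). Descend and grasp.

nudge_tcp(increments={"tx": [0.001, 0.001, 0.001, 0.001, 0.001, 0.001, 0.001, 0.001], "ty": [-0.002, -0.002, -0.002, -0.002, -0.002, -0.002, -0.002, -0.002], "tz": [0.05, 0.1, 0.14, 0.17, 0.19, 0.208, 0.208, 0.208], "ax": [0, 0, 0, 0, 0, 0, 0, 0], "ay": [0, 0, 0, 0, 0, 0, 0, 0], "az": [0, 0, 0, 0, 0, 0, 0, 0]})

```text
clock: 10.6
position: [0.4688, 0.0885, 0.0219]
eef_rot: [-0.032, -3.14, 0.002]
force: [-0.4, 0.5, -0.2]
width: 0.0849
grasp_force: 0.0
```

nudge_tcp(increments={"tx": [0, 0, 0, 0, 0], "ty": [0, 0, 0, 0, 0], "tz": [0, 0, 0, 0, 0], "ax": [0, 0, 0, 0, 0], "ay": [0, 0, 0, 0, 0], "az": [0, 0, 0, 0, 0]}, jaw=0.05, grip_force=40)

```text
clock: 11.1
position: [0.4692, 0.089, 0.0236]
eef_rot: [0.031, 3.14, 0.001]
force: [-0.5, -0.8, 6.5]
width: 0.0629
grasp_force: 44.1
```

nudge_tcp(increments={"tx": [0, 0, 0, -0.04, -0.09, -0.13, -0.17, -0.195], "ty": [0, 0, 0, -0.02, -0.04, -0.055, -0.07, -0.082], "tz": [-0.03, -0.07, -0.1, -0.1, -0.1, -0.1, -0.1, -0.1], "ax": [0, 0, 0, 0, 0, 0, 0, 0], "ay": [0, 0, 0, 0, 0, 0, 0, 0], "az": [0, 0, 0, 0, 0, 0, 0, 0]})

```text
clock: 11.9
position: [0.6641, 0.0016, 0.1223]
eef_rot: [0.033, 3.141, 0.0]
force: [-0.9, 0.8, -1.5]
width: 0.0631
grasp_force: 44.9
```

nudge_tcp(increments={"tx": [0, 0], "ty": [0, 0], "tz": [0, 0], "ax": [0, 0], "ay": [0, 0], "az": [0, 0]})

```text
clock: 12.1
position: [0.6614, 0.0023, 0.1218]
eef_rot: [-0.034, -3.14, -0.0]
force: [-0.7, 0.4, -1.5]
width: 0.0628
grasp_force: 44.9
```

```bash
python3 -c "
from h import *
go(.6635,.007,.034,88.9)"
```

```text
cur 88.8 turn 0.1 j6 -1.89 t 12.10 |  -0.0021 0.0048 0.0878 0.0 -0.001 -0.002
cur 88.8 turn -179.9 j6 -1.89 t 12.10 |  -0.0021 0.0048 0.0878 -0.002 -0.0 3.139
```

nudge_tcp(increments={"tx": [-0.002, -0.002, -0.002, -0.002, -0.002, -0.002, -0.002], "ty": [0.005, 0.005, 0.005, 0.005, 0.005, 0.005, 0.005], "tz": [0.03, 0.055, 0.07, 0.078, 0.083, 0.086, 0.087], "ax": [0, 0, 0, 0, 0, 0, 0], "ay": [0, 0, 0, 0, 0, 0, 0], "az": [0, 0, 0, 0, 0, 0, 0]})

```text
clock: 12.8
position: [0.6643, 0.0078, 0.036]
eef_rot: [0.032, 3.14, 0.0]
force: [0.0, 0.2, -1.7]
width: 0.0628
grasp_force: 44.9
```

nudge_tcp(increments={"tx": [0, 0, 0], "ty": [0, 0, 0], "tz": [0.001, 0.002, 0.002], "ax": [0, 0, 0], "ay": [0, 0, 0], "az": [0, 0, 0]})

```text
clock: 13.1
position: [0.664, 0.0077, 0.0337]
eef_rot: [0.032, 3.141, 0.0]
force: [0.9, 1.0, -1.7]
width: 0.0631
grasp_force: 44.9
```

nudge_tcp(increments={"tx": [0, 0, 0], "ty": [0, 0, 0], "tz": [0.001, 0.002, 0.002], "ax": [0, 0, 0], "ay": [0, 0, 0], "az": [0, 0, 0]})

```text
clock: 13.4
position: [0.6641, 0.0077, 0.0327]
eef_rot: [0.031, 3.141, -0.0]
force: [-3.6, 0.2, 8.0]
width: 0.0629
grasp_force: 45.8
```

nudge_tcp(increments={"tx": [0, 0], "ty": [0, 0], "tz": [0.001, 0.001], "ax": [0, 0], "ay": [0, 0], "az": [0, 0]})

```text
clock: 13.6
position: [0.6641, 0.0077, 0.0326]
eef_rot: [0.031, 3.14, -0.0]
force: [-5.9, 0.2, 14.0]
width: 0.0631
grasp_force: 46.6
```

nudge_tcp(increments={"tx": [0, 0, 0, 0, 0], "ty": [0, 0, 0, 0, 0], "tz": [-0.001, -0.001, -0.001, -0.001, -0.001], "ax": [0, 0, 0, 0, 0], "ay": [0, 0, 0, 0, 0], "az": [0, 0, 0, 0, 0]}, jaw=0.085)

```text
clock: 14.1
position: [0.6638, 0.0077, 0.0312]
eef_rot: [-0.032, -3.141, 0.0]
force: [-0.5, -0.7, -0.1]
width: 0.0849
grasp_force: 0.0
```

nudge_tcp(increments={"tx": [0, 0, 0, 0, 0], "ty": [0, 0, 0, 0, 0], "tz": [-0.05, -0.1, -0.15, -0.2, -0.2], "ax": [0, 0, 0, 0, 0], "ay": [0, 0, 0, 0, 0], "az": [0, 0, 0, 0, 0]})

```text
clock: 14.6
position: [0.6676, 0.0078, 0.2404]
eef_rot: [0.03, 3.128, 0.002]
force: [1.0, -0.0, -0.3]
width: 0.0847
grasp_force: 0.0
```

Run:
```python
from h import *
go(.449,.242,.24,113)
f,K,T=shot('wrist');save(f[60:260,:],'w_tray3')
```

```text
cur 88.9 turn 24.1 j6 -1.90 t 14.60 |  0.223 0.2299 -0.0022 -0.001 0.013 -0.421
cur 88.9 turn -155.9 j6 -1.90 t 14.60 |  0.223 0.2299 -0.0022 0.018 0.002 2.721
```

View pics/w_tray3.png

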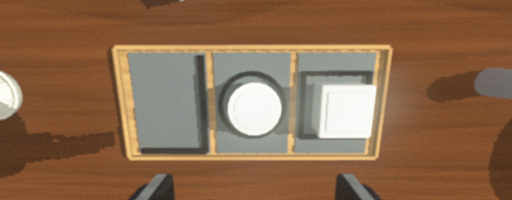

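The round tub sits inside its rim at (254,108) and the square tub at (345,110). On to the long tub.

nudge_tcp(increments={"tx": [0.22, 0.22, 0.22, 0.22, 0.22, 0.22, 0.22, 0.22], "ty": [0.23, 0.23, 0.23, 0.23, 0.23, 0.23, 0.23, 0.23], "tz": [0, 0, 0, 0, 0, 0, 0, 0], "ax": [0, 0, 0, 0, 0, 0, 0, 0], "ay": [0, 0, 0, 0, 0, 0, 0, 0], "az": [-0.42, -0.42, -0.42, -0.42, -0.42, -0.42, -0.42, -0.42]})

```text
clock: 15.45
position: [0.4466, 0.2436, 0.2307]
eef_rot: [0.629, -3.077, 0.0]
force: [1.1, 0.2, 0.3]
width: 0.0849
grasp_force: 0.0
```

nudge_tcp(increments={"tx": [0, 0], "ty": [0, 0], "tz": [0, 0], "ax": [0, 0], "ay": [0, 0], "az": [0, 0]})

```text
clock: 15.65
position: [0.4488, 0.2415, 0.2308]
eef_rot: [0.623, -3.078, 0.001]
force: [-0.6, -0.1, -0.4]
width: 0.0851
grasp_force: 0.0
```

Run:
```python
from h import *
f,K,T=shot('wrist')
p=proj(K,T,[.4486,.2415,.05])[0];print(p)
fit("long",[(f,K,T,p)],.4486,.2415,22.8,.05)
go(.4486,.2418,.02,112.9)
save(f,"w_long")
```

```text
[253.53997313 176.14836688]
long x 0.4478 y 0.2411 a 22.6 h 0.0530 err 0.098 [5622]
cur 112.8 turn 0.1 j6 -2.05 t 15.70 |  0.0 0.0006 0.2109 -0.0 -0.001 -0.001
cur 112.8 turn -179.9 j6 -2.05 t 15.70 |  0.0 0.0006 0.2109 -0.001 0.001 3.141
```

View pics/w_long.png

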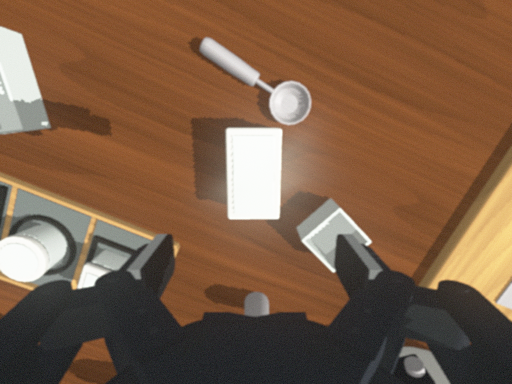

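The long tub is centred at (254,173), aligned with the jaws; the open square at (335,235) and the scoop (290,103) are clear of the fingers.

nudge_tcp(increments={"tx": [0, 0, 0, 0, 0, 0, 0, 0], "ty": [0, 0, 0, 0, 0, 0, 0, 0], "tz": [0.05, 0.1, 0.14, 0.17, 0.19, 0.209, 0.209, 0.209], "ax": [0, 0, 0, 0, 0, 0, 0, 0], "ay": [0, 0, 0, 0, 0, 0, 0, 0], "az": [0, 0, 0, 0, 0, 0, 0, 0]})

```text
clock: 16.5
position: [0.449, 0.2414, 0.0224]
eef_rot: [0.622, -3.079, 0.001]
force: [-0.3, -0.7, -0.1]
width: 0.0851
grasp_force: 0.0
```

nudge_tcp(increments={"tx": [0, 0, 0, 0, 0], "ty": [0, 0, 0, 0, 0], "tz": [0, 0, 0, 0, 0], "ax": [0, 0, 0, 0, 0], "ay": [0, 0, 0, 0, 0], "az": [0, 0, 0, 0, 0]}, jaw=0.05, grip_force=60)

```text
clock: 17.0
position: [0.4493, 0.2424, 0.0239]
eef_rot: [-0.624, 3.077, 0.002]
force: [1.8, -1.8, 6.5]
width: 0.0634
grasp_force: 66.6
```

nudge_tcp(increments={"tx": [0, 0, 0, 0, 0], "ty": [0, 0, 0, 0, 0], "tz": [-0.03, -0.07, -0.11, -0.13, -0.13], "ax": [0, 0, 0, 0, 0], "ay": [0, 0, 0, 0, 0], "az": [0, 0, 0, 0, 0]})

```text
clock: 17.5
position: [0.4499, 0.2435, 0.1563]
eef_rot: [-0.623, 3.073, 0.007]
force: [0.9, 0.6, -2.9]
width: 0.0632
grasp_force: 67.6
```

```bash
python3 -c "
from h import *
go(.661,-.102,.15,88.9)"
```

```text
cur 112.9 turn -24.0 j6 -2.05 t 17.50 |  -0.0598 -0.4005 0.0055 0.004 0.006 0.419
cur 112.9 turn 156.0 j6 -2.05 t 17.50 |  -0.0598 -0.4005 0.0055 -0.008 0.006 -2.722
```

nudge_tcp(increments={"tx": [-0.06, -0.06, -0.06, -0.06, -0.06, -0.06, -0.06, -0.06], "ty": [-0.4, -0.4, -0.4, -0.4, -0.4, -0.4, -0.4, -0.4], "tz": [0.005, 0.005, 0.005, 0.005, 0.005, 0.005, 0.005, 0.005], "ax": [0, 0, 0, 0, 0, 0, 0, 0], "ay": [0, 0, 0, 0, 0, 0, 0, 0], "az": [0.419, 0.419, 0.419, 0.419, 0.419, 0.419, 0.419, 0.419]})

```text
clock: 18.3
position: [0.6572, -0.1009, 0.1459]
eef_rot: [-0.031, -3.14, -0.001]
force: [1.5, 1.4, -2.7]
width: 0.0634
grasp_force: 67.7
```

nudge_tcp(increments={"tx": [0, 0, 0], "ty": [0, 0, 0], "tz": [0, 0, 0], "ax": [0, 0, 0], "ay": [0, 0, 0], "az": [0, 0, 0]})

```text
clock: 18.6
position: [0.6562, -0.0987, 0.1463]
eef_rot: [-0.03, -3.139, -0.0]
force: [0.7, 0.6, -1.9]
width: 0.0634
grasp_force: 68.0
```

```bash
python3 -c "
from h import *
go(.661,-.102,.045,88.9)
f,K,T=shot('wrist');save(f,'w_pl')"
```

```text
cur 88.9 turn 0.0 j6 -1.73 t 18.60 |  -0.0051 -0.0032 0.1013 0.0 -0.002 -0.0
cur 88.9 turn -180.0 j6 -1.73 t 18.60 |  -0.0051 -0.0032 0.1013 -0.003 -0.0 3.141
```

View pics/w_pl.png

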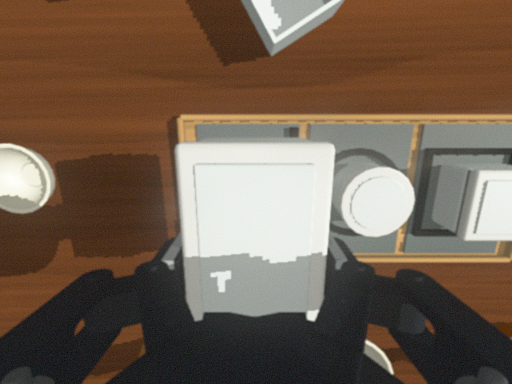

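The long tub is over its seat, parallel to the tray, with the rib end showing at (291,132). Lowering with about 6 mm spare from each rib.

nudge_tcp(increments={"tx": [-0.004, -0.004, -0.004, -0.004, -0.004, -0.004, -0.004], "ty": [-0.003, -0.003, -0.003, -0.003, -0.003, -0.003, -0.003], "tz": [0.03, 0.06, 0.085, 0.1, 0.105, 0.108, 0.109], "ax": [0, 0, 0, 0, 0, 0, 0], "ay": [0, 0, 0, 0, 0, 0, 0], "az": [0, 0, 0, 0, 0, 0, 0]})

```text
clock: 19.35
position: [0.6619, -0.1019, 0.0395]
eef_rot: [0.029, 3.14, 0.0]
force: [-0.5, -0.2, -2.1]
width: 0.0637
grasp_force: 68.1
```

nudge_tcp(increments={"tx": [0, 0, 0], "ty": [0, 0, 0], "tz": [0.001, 0.002, 0.002], "ax": [0, 0, 0], "ay": [0, 0, 0], "az": [0, 0, 0]})

```text
clock: 19.65
position: [0.6614, -0.1023, 0.037]
eef_rot: [0.03, 3.141, 0.0]
force: [0.7, -1.0, -3.0]
width: 0.0636
grasp_force: 68.1
```

nudge_tcp(increments={"tx": [0, 0, 0], "ty": [0, 0, 0], "tz": [0.001, 0.002, 0.002], "ax": [0, 0, 0], "ay": [0, 0, 0], "az": [0, 0, 0]})

```text
clock: 19.95
position: [0.661, -0.1023, 0.0344]
eef_rot: [-0.03, -3.141, -0.0]
force: [-0.1, 0.0, -2.6]
width: 0.0631
grasp_force: 68.1
```

nudge_tcp(increments={"tx": [0, 0, 0], "ty": [0, 0, 0], "tz": [0.001, 0.002, 0.002], "ax": [0, 0, 0], "ay": [0, 0, 0], "az": [0, 0, 0]})

```text
clock: 20.25
position: [0.6612, -0.1023, 0.033]
eef_rot: [0.03, 3.141, -0.0]
force: [-1.7, -0.8, 2.4]
width: 0.0637
grasp_force: 68.4
```

On the floor. Slide toward the +y rib until the force rises.

nudge_tcp(increments={"tx": [0, 0, 0, 0, 0], "ty": [0.001, 0.002, 0.003, 0.004, 0.004], "tz": [0, 0, 0, 0, 0], "ax": [0, 0, 0, 0, 0], "ay": [0, 0, 0, 0, 0], "az": [0, 0, 0, 0, 0]})

```text
clock: 20.75
position: [0.6617, -0.0984, 0.0329]
eef_rot: [0.03, 3.14, -0.0]
force: [-0.2, -4.0, 3.8]
width: 0.0639
grasp_force: 68.6
```

nudge_tcp(increments={"tx": [0, 0, 0], "ty": [0.001, 0.002, 0.002], "tz": [0, 0, 0], "ax": [0, 0, 0], "ay": [0, 0, 0], "az": [0, 0, 0]})

```text
clock: 21.05
position: [0.6617, -0.0968, 0.033]
eef_rot: [0.03, 3.141, -0.001]
force: [0.3, -6.5, 4.9]
width: 0.0633
grasp_force: 68.9
```

nudge_tcp(increments={"tx": [0, 0], "ty": [0.001, 0.001], "tz": [0, 0], "ax": [0, 0], "ay": [0, 0], "az": [0, 0]})

```text
clock: 21.25
position: [0.6617, -0.0967, 0.033]
eef_rot: [0.03, 3.141, -0.003]
force: [0.3, -11.1, 4.0]
width: 0.0632
grasp_force: 68.8
```

Touched the +y rib (y = -0.0967). Now slide toward the +x rib.

nudge_tcp(increments={"tx": [-0.001, -0.002, -0.003, -0.003], "ty": [-0.001, -0.001, -0.001, -0.001], "tz": [0, 0, 0, 0], "ax": [0, 0, 0, 0], "ay": [0, 0, 0, 0], "az": [0, 0, 0, 0]})

```text
clock: 21.65
position: [0.6617, -0.0968, 0.033]
eef_rot: [-0.03, -3.137, 0.001]
force: [-11.4, -3.6, 13.2]
width: 0.0633
grasp_force: 69.9
```

nudge_tcp(increments={"tx": [-0.001, -0.002, -0.002], "ty": [0, 0, 0], "tz": [0, 0, 0], "ax": [0, 0, 0], "ay": [0, 0, 0], "az": [0, 0, 0]})

```text
clock: 21.95
position: [0.6625, -0.0968, 0.0332]
eef_rot: [-0.03, -3.135, 0.001]
force: [-12.7, -2.9, 16.0]
width: 0.0635
grasp_force: 70.5
```

nudge_tcp(increments={"tx": [-0.001, -0.001], "ty": [0, 0], "tz": [0, 0], "ax": [0, 0], "ay": [0, 0], "az": [0, 0]})

```text
clock: 22.15
position: [0.6639, -0.0969, 0.0331]
eef_rot: [-0.031, -3.136, 0.001]
force: [-13.6, -3.0, 15.4]
width: 0.0633
grasp_force: 70.5
```

It is still sliding at steady friction, so I'll unload vertically a little and continue.

nudge_tcp(increments={"tx": [0, -0.001, -0.002, -0.002], "ty": [0, 0, 0, 0], "tz": [-0.001, -0.001, -0.001, -0.001], "ax": [0, 0, 0, 0], "ay": [0, 0, 0, 0], "az": [0, 0, 0, 0]})

```text
clock: 22.55
position: [0.6661, -0.0969, 0.0332]
eef_rot: [-0.031, -3.136, 0.001]
force: [-10.1, -2.9, 10.1]
width: 0.0633
grasp_force: 69.4
```

nudge_tcp(increments={"tx": [-0.001, -0.002, -0.002], "ty": [0, 0, 0], "tz": [0, 0, 0], "ax": [0, 0, 0], "ay": [0, 0, 0], "az": [0, 0, 0]})

```text
clock: 22.85
position: [0.6681, -0.097, 0.0332]
eef_rot: [-0.031, -3.136, 0.001]
force: [-10.4, -4.1, 9.7]
width: 0.0632
grasp_force: 69.4
```

nudge_tcp(increments={"tx": [-0.001, -0.001], "ty": [0, 0], "tz": [0, 0], "ax": [0, 0], "ay": [0, 0], "az": [0, 0]})

```text
clock: 23.05
position: [0.6691, -0.0969, 0.0332]
eef_rot: [-0.031, -3.136, 0.001]
force: [-9.9, -4.5, 9.4]
width: 0.0636
grasp_force: 69.4
```

nudge_tcp(increments={"tx": [-0.001, -0.001], "ty": [0, 0], "tz": [0, 0], "ax": [0, 0], "ay": [0, 0], "az": [0, 0]})

```text
clock: 23.25
position: [0.6701, -0.097, 0.0332]
eef_rot: [-0.031, -3.136, 0.001]
force: [-8.7, -4.4, 9.1]
width: 0.0631
grasp_force: 69.4
```

nudge_tcp(increments={"tx": [-0.001, -0.001], "ty": [0, 0], "tz": [0, 0], "ax": [0, 0], "ay": [0, 0], "az": [0, 0]})

```text
clock: 23.45
position: [0.671, -0.097, 0.0332]
eef_rot: [-0.031, -3.135, 0.001]
force: [-9.8, -3.6, 10.5]
width: 0.0632
grasp_force: 69.4
```

nudge_tcp(increments={"tx": [-0.001, -0.001], "ty": [0, 0], "tz": [0, 0], "ax": [0, 0], "ay": [0, 0], "az": [0, 0]})

```text
clock: 23.65
position: [0.6711, -0.097, 0.0332]
eef_rot: [-0.031, -3.134, 0.001]
force: [-13.7, -2.7, 13.0]
width: 0.0632
grasp_force: 69.7
```

nudge_tcp(increments={"tx": [-0.001, -0.001], "ty": [0, 0], "tz": [0, 0], "ax": [0, 0], "ay": [0, 0], "az": [0, 0]})

```text
clock: 23.85
position: [0.6711, -0.097, 0.0332]
eef_rot: [-0.031, -3.132, 0.001]
force: [-17.6, -2.6, 16.0]
width: 0.0633
grasp_force: 70.3
```

nudge_tcp(increments={"tx": [-0.001, -0.001], "ty": [0.001, 0.001], "tz": [0, 0], "ax": [0, 0], "ay": [0, 0], "az": [0, 0]})

```text
clock: 24.05
position: [0.6711, -0.097, 0.0333]
eef_rot: [-0.031, -3.13, 0.002]
force: [-20.1, -6.0, 18.1]
width: 0.0636
grasp_force: 70.6
```

Both ribs touched. Relax the preload, release, rise and look.

nudge_tcp(increments={"tx": [0.003, 0.004], "ty": [-0.001, -0.001], "tz": [-0.001, -0.001], "ax": [0, 0], "ay": [0, 0], "az": [0, 0]})

```text
clock: 24.25
position: [0.6711, -0.097, 0.0336]
eef_rot: [-0.031, -3.138, 0.001]
force: [-2.6, -5.9, -0.9]
width: 0.0633
grasp_force: 68.5
```

nudge_tcp(increments={"tx": [0, 0, 0, 0, 0], "ty": [0, 0, 0, 0, 0], "tz": [0, 0, 0, 0, 0], "ax": [0, 0, 0, 0, 0], "ay": [0, 0, 0, 0, 0], "az": [0, 0, 0, 0, 0]}, jaw=0.085)

```text
clock: 24.75
position: [0.6734, -0.0962, 0.0345]
eef_rot: [0.03, 3.141, 0.0]
force: [-0.4, -0.8, -1.0]
width: 0.0853
grasp_force: 0.0
```

nudge_tcp(increments={"tx": [0, 0, 0, 0, 0, 0.02, 0.02, 0.02], "ty": [0, 0, 0, 0, 0, 0.08, 0.08, 0.08], "tz": [-0.03, -0.07, -0.12, -0.17, -0.21, -0.21, -0.21, -0.21], "ax": [0, 0, 0, 0, 0, 0, 0, 0], "ay": [0, 0, 0, 0, 0, 0, 0, 0], "az": [0, 0, 0, 0, 0, 0, 0, 0]})

```text
clock: 25.55
position: [0.6542, -0.0128, 0.2454]
eef_rot: [0.026, 3.14, 0.002]
force: [0.7, 0.2, 0.5]
width: 0.0849
grasp_force: 0.0
```

nudge_tcp(increments={"tx": [0, 0], "ty": [0, 0], "tz": [0, 0], "ax": [0, 0], "ay": [0, 0], "az": [0, 0]})

```text
clock: 25.75
position: [0.6549, -0.0165, 0.2444]
eef_rot: [-0.03, -3.141, 0.0]
force: [0.4, -1.3, -0.1]
width: 0.0849
grasp_force: 0.0
```

Run:
```python
from h import *
f,K,T=shot('wrist')
c=np.array([.664,.007,0]);a=np.radians(-1.15);M=np.array([[np.cos(a),-np.sin(a)],[np.sin(a),np.cos(a)]])
p=proj(K,T,np.c_[(np.array([[.06,-.07],[-.069,-.07]])@M.T)+c[:2],[.016,.016]]);print(p)
save(cv2.resize(f[100:260,40:400],None,fx=2.2,fy=2.2,interpolation=2),'w_end')
```

```text
[[220.61043266 217.0518728 ]
 [217.31241995 123.05948094]]
```

View pics/w_end.png

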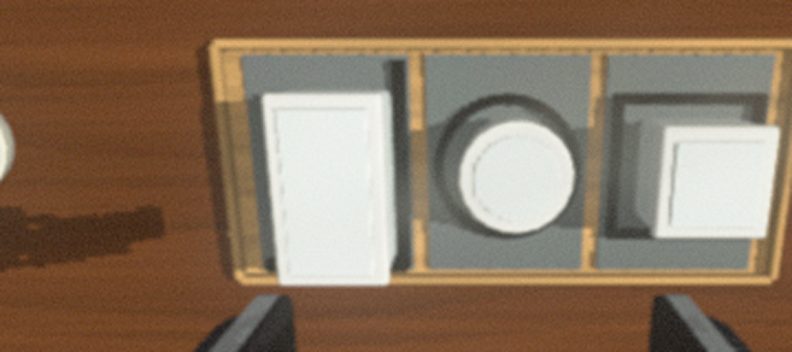

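The long tub lies flat and parallel, against the +y rib (crop (395,180)). The round and square tubs are in their rims. A last numeric check, on the lid planes:

Run:
```python
from h import *
f,K,T=shot('wrist')
m=((cv2.cvtColor(f,cv2.COLOR_RGB2HSV)[...,1]<40)&(f.min(2)>150)).astype(np.uint8)
n,l,s,c=cv2.connectedComponentsWithStats(m)
a=np.radians(-1.15);M=np.array([[np.cos(a),-np.sin(a)],[np.sin(a),np.cos(a)]])
for i in range(1,n):
    if s[i,4]<1200: continue
    k=np.argwhere(l==i)[:,::-1]
    w=plane(K,T,k,.061)[:,:2]
    r=cv2.minAreaRect((w*1000).astype(np.float32))
    print(np.round(r[0],1),np.round(r[1],1),round(r[2],1),"tray frame",np.round((np.array(r[0])/1000-[.664,.007])@M,4))
```

```text
[492.1 -66.5] [82.3 61.6] 29.7 tray frame [-0.1704 -0.077 ]
[ 631.8 -289.3] [57.1 48.4] 47.1 tray frame [-0.0263 -0.2969]
[666.6 -92. ] [ 67.8 108.8] 88.8 tray frame [ 0.0045 -0.0989]
[660.2   8.8] [61.1 62.3] 88.8 tray frame [-0.0038  0.0017]
[664.4 116.9] [62.3 66.1] 88.8 tray frame [-0.0018  0.1099]
```

The long tub is at about (4.5, 9) mm in its seat frame, against a home of (5, 8). The round and square tubs are within 4 mm of centre. Hand in.

```bash
python3 -c "
from plant import job
print(job.close_job())"
```

```text
the job is handed in; nothing more can be done
None
```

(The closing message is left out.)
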